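Blank off the jar filler's inlet and tug-test the plug

TASK

Blank off the jar filler: take the steel plug with the straight round grip out of the rack, push it into the coupling on top of the filler until it latches fully home, then prove that it is held by pulling it straight up with a steady 10 N or so for about a second. Leave it fully home and let go. Never push the coupling with more than 25 N or pull it with more than 20 N, and leave the other two plugs and the jars where they are.

Things in the scene. Friction and masses are not known exactly. Their poses are not given: they have to be found in the camera images.
- plug_grip (a point): The plug to fit, plain steel, about 150 g, standing stem-down in the rack: straight round grip 22 mm diameter, 42 mm tall, flat top; below it a flange 32 mm diameter, 4 mm thick, and a stem. Round, so yaw does not matter. This point is on its axis, 22 mm above the flange's top face and 20 mm below the flat top; z is up along the axis.
- plug_flange (a point): Centre of the underside of that plug's flange, 26 mm below plug_grip; fully home it lies on coupling_mouth. Below it the stem is 20 mm diameter and 32 mm long, with a groove (13 mm diameter, 10 to 18 mm below the flange) and a 10 mm long tapered tip, 11 mm across at its end.
- coupling_mouth (a point): Centre of the bore's mouth in the top face of the coupling, a steel block 56 x 56 x 40 mm on the filler, top about 110 mm above the bench; 22 mm vertical bore right through; z up. The plug's taper spreads two spring latches in the bore (8 to 18 N of push) that snap into its groove near the end; it must then go on down until its flange lies on the face.
- coupling (a joint): Spring travel of the whole coupling block on the filler, m: it floats up and down on a stiff spring, 1 mm per 5 N (0 free, +0.002 when pulled up with 10 N, -0.002 when pushed down with 10 N), stops at +-7 mm.
- filler: The jar filler, a white box 170 x 140 x 62 mm, fixed to the bench, the coupling on the middle of its top. Origin at the centre of its underside; x is its 170 mm length. The coupling's latches lie along this x (their round ends stick out of the block). A latched plug has a few mm of free lift before the latches hold it; they do not let go.
- rack: White parking rack, a block 60 x 210 x 36 mm fixed to the bench with three holes (23 mm) in a row along its y axis, at -70, 0 and +70 mm; the three plugs stand in them, flange on the rack's top, in any order. Origin at the centre of its underside. Room for the fingers on its x and -x sides.
- stub_head (a point): Another plug, to be left alone: same flange and stem size, with a mushroom head 44 mm diameter; this point is the middle of the head.
- spigot_head (a point): Another plug, to be left alone: with a T-bar head 46 mm long and 12 mm square; this point is the middle of the bar.
- cream_jar_mid (a point): Closed white jar, 76 mm diameter, 85 mm tall, to be left alone; point at its middle.
- glass_jar_mid (a point): Small open glass jar, 54 mm diameter, 45 mm tall, to be left alone; point at its middle.
There are look-alikes about, which are no part of the job. What is meant by the filler is not brown, and is the larger of those in its own colour. Leave any purple look-alike of the part that bears plug_grip alone.

How it is judged (in metres and radians):
On the way, in this order (a step that is already met when the one before it is completed fails the run):
1. the plug is pushed fully home in the coupling (horizontal distance between plug_flange and coupling_mouth below 0.004 m and angle between plug_flange's own z axis and vertical below 0.12 rad and z of plug_flange in the frame of coupling_mouth between -0.002 and 0.002 m), for 0.1 s.
2. the latched plug is pulled up against its latches with 6 to 14 N for at least 0.5 s (horizontal distance between plug_flange and coupling_mouth below 0.004 m and angle between plug_flange's own z axis and vertical below 0.12 rad and z of plug_flange in the frame of coupling_mouth between 0.002 and 0.006 m and value of joint coupling between 0.0012 and 0.0028 m), for 0.5 s.
At the end, for the whole second after the job is handed in: The plug stands latched in the coupling, flange within 2 mm of the top face, within 4 mm of the bore's centre and upright within 0.12 rad, released, the coupling back at rest within 1 mm below or 0.6 mm above free; the other plugs within 20 mm and the jars within 30 mm of where they stood (all of step 1 and value of joint coupling between -0.001 and 0.0006 m and distance of each of stub_head, spigot_head from where it was at the start of the episode below 0.02 m and distance of each of cream_jar_mid, glass_jar_mid from where it was at the start of the episode below 0.03 m); the robot touches nothing.
It fails at once if the coupling is pulled up with more than 20 N (travel over 4 mm) (value of joint coupling above 0.004 m).
It fails at once if the coupling is pushed down with more than 25 N (travel over 5 mm) (value of joint coupling below -0.005 m).
It fails at once if another plug is moved more than 20 mm (distance of any of stub_head, spigot_head from where it was at the start of the episode above 0.02 m).
It fails at once if a jar is moved more than 30 mm (distance of any of cream_jar_mid, glass_jar_mid from where it was at the start of the episode above 0.03 m).
It also fails if it takes over 72 s, if anything falls off the work surface, if the arm or the gripper's body presses on something with over 40 N, if the wrist force passes 120 N, or if a joint passes its speed limit or range.

ROBOT

A 6-joint arm with a two-finger parallel gripper is mounted at the origin on the work surface. World frame = base frame: x ahead of the robot, y to its left, z up, the work surface at z = 0. Lengths are in mm, angles in rad, forces in N, time in s.
With the tool pointing down it reaches from about 400 to 925 mm from the base axis. Payload 12.5 kg.
Tool frame: the origin (TCP) lies at the very end of the fingers, on their centre line; the grasp point (between the pads) lies 19 mm behind it; z points along the fingers, y is the line along which they close (so a half turn about z gives the same grasp; the last joint's range is limited). The gripper opens to 95 mm and grips with 3 to 60 N. Pads are 20 mm wide; open, the fingers measure 119 mm over their backs; the gripper's body (75 mm by 180 mm) begins 59 mm behind the grasp point.
Start: joints at [1.077, 0.491, 1.559, -0, 1.092, -0.106], TCP at [236.331, 578.614, 214.661] pointing down, gripper open.
Joint ranges: [-3.1, 3.1], [-0.84, 2.19], [0.05, 2.79], [-1.13, 4.28], [0.06, 2.93], [-2.69, 2.69]. Speed limits (rad/s): [2.22, 2.22, 2.79, 3.14, 3.14, 3.14].

INTERFACE

Orientations are given as [roll, pitch, yaw] about the fixed x, y, z axes, in that order (R = Rz(yaw) Ry(pitch) Rx(roll)).
In Python, from cell import state, imaging, env, spot_in, mark_of gives the robot as it stands. The module is installed in compiled form; this text tells all that it offers.
- The arm moves only by the tool step_arm, never from a script. Its argument "increments" is a list of rows, each an object with "slide": the shift along the tool's x, y, z in m, a list of three; "roll": the turn about the tool's z in rad. A call has 1 to 5 rows; each row is the pose to reach, as a shift and turn from the pose commanded when the call began, along the tool's axes at that moment; what a row does not reach only later rows make up. A row lasts 1/8 s, in which the tool goes at most 62.5 mm and 10.7 degrees, less where a joint would pass 70% of its speed; a pose out of reach is approached as far as the arm can. A call with a gripper value outside its range is refused whole. "fingers" is the opening, from 0 (shut) to 1 (fully open), set as the call begins (left out, the last holds). The fingers move at their own pace and stop on an object; the grip force is fixed at half the most. Time passes only in rows, so rows that repeat a pose let the fingers close. It gives the time, the measured TCP pose, the force, the opening and the grip force at its end, in the units of the state.
- state(): the state, without advancing time (a new reading comes with each control period).
- imaging.read_camera(name): name is "scene" or "top" or "wrist"; returns a dict with "color" (480x640x3 uint8, red, green, blue), "z_map" (480x640 float32, mm along the optical axis (not along the pixel's ray), 0 where there is no reading), "intrinsics" (3x3 intrinsics, pixels), "distortion" ([k1, k2, p1, p2, k3] as OpenCV has them; the pictures are not rectified), "camera_from_world" (4x4, takes a point from world to camera coordinates). Camera axes: x right, y up, looking along -z (the intrinsics and any distortion apply to the point x, -y, -z); pixel columns grow to the right and rows downward; lengths in mm; the calibration is good to about 2 mm. A picture is of the moment at which its call begins.
- env.job_done(): hands the job in; it is judged then, once.
Trained networks look in the newest picture that a camera, given by its name, has taken for a name from the list of things; names that differ only in an ending like _2 or _b are one class to them, and where a whole thing is asked for, a point or a joint stands for the part that bears it (a point fixed in the world has none). Each returns a list of dicts, best first, with "confidence" (0 to 1); they miss things now and then, are a little off and sometimes report something else, mostly with a low value. They report only what shows in the picture. A call takes as long as a camera call. They do not tell look-alikes from the thing itself.
- spot_in(camera, target): "bbox" ([left, top, right, bottom] in pixels, round what is visible of it).
- mark_of(camera, target): "uv" ([column, row] in pixels: a listed point, or the origin of a listed thing).
The state is a dict: "t": time; "joints": joint angles; "qvel": joint speeds; "tau": joint torques, N m; "eef_pos": TCP position; "tcp_rot": TCP orientation; "ft_force": force on the tool from outside, world axes, zero at the start; "moment": the same for the moment, N m; "opening": opening from 0.0 (shut) to 1.0 (fully open); "grip_force": force on a finger pad.
Only numpy, scipy, OpenCV 4.12 (cv2) and the standard library are available. Lean on these libraries where they do the work, as an engineer would, in place of code of your own. Each camera call takes 0.05 s, during which the arm holds its last target. There are 200 camera calls.

## Working session

There is one attempt and no reset: what is moved stays moved. The work goes in short steps, Python scripts to look and compute and a tool call to move; the robot and the scene stay as the last step left them, time stands still between calls to the robot, and variables do not carry over. Pictures are saved under pics/ and viewed, at most 10 in all, crops included, and the job is handed in when it is done.

Besides the shell and the picture viewer there is one more tool, called after "Request:" by a JSON object that holds its "op" and its "data", one argument or row to a line. step_arm: Moves the arm, as the interface text tells. Its arguments: {"type":"object","properties":{"increments":{"type":"array"},"fingers":{"type":"number"}},"required":["increments"]}

```bash
mkdir -p pics; cat > h.py <<'E'
import numpy as np, cv2
from cell import state, imaging, env, spot_in, mark_of
def ray(c,uv):
    p=cv2.undistortPoints(np.array([[uv]],float),np.array(c["intrinsics"]),np.array(c["distortion"]))[0,0]
    return np.array([p[0],-p[1],-1.0])
def at_depth(c,uv,d):
    T=np.linalg.inv(np.array(c["camera_from_world"])); return T[:3,:3]@(ray(c,uv)*d)+T[:3,3]
def at_z(c,uv,z):
    T=np.linalg.inv(np.array(c["camera_from_world"])); r=T[:3,:3]@ray(c,uv); return T[:3,3]+r*(z-T[2,3])/r[2]
def cloud(c):
    z=c["z_map"];h,w=z.shape
    u,v=np.meshgrid(np.arange(w),np.arange(h))
    p=cv2.undistortPoints(np.stack([u,v],-1).reshape(-1,1,2).astype(float),np.array(c["intrinsics"]),np.array(c["distortion"])).reshape(h,w,2)
    P=np.stack([p[...,0],-p[...,1],-np.ones((h,w))],-1)*z[...,None]
    T=np.linalg.inv(np.array(c["camera_from_world"])); W=P@T[:3,:3].T+T[:3,3]; W[z<=0]=np.nan; return W
def save(c,n): cv2.imwrite("pics/"+n,c["color"][...,::-1])
E
python3 - <<'E'
from h import *
print({k:np.round(v,3) for k,v in state().items()})
for n in ["scene","top"]:
    c=imaging.read_camera(n); save(c,n+"1.png"); W=cloud(c)
    for t in ["plug_grip","coupling_mouth","filler","rack","stub_head","spigot_head","cream_jar_mid","glass_jar_mid"]:
        for d in mark_of(n,t)[:4]:
            u,v=d["uv"]; i,j=int(round(v)),int(round(u))
            print(n,t,round(d["confidence"],2),np.round([u,v]),np.round(W[i,j]) if 0<=i<480 and 0<=j<640 else None)
E
```

```text
{'t': np.float64(0.0), 'joints': array([ 1.077,  0.492,  1.559, -0.   ,  1.092, -0.106]), 'qvel': array([ 0.001, -0.002,  0.001,  0.001,  0.001, -0.002]), 'tau': array([-2.0000e-03, -6.1264e+01, -2.5818e+01,  6.9000e-02,  4.8000e-02,
       -0.0000e+00]), 'eef_pos': array([236.205, 578.369, 214.057]), 'tcp_rot': array([-3.14 , -0.   ,  2.754]), 'ft_force': array([ 0.622,  1.062, -0.091]), 'moment': array([ 0.011, -0.012, -0.042]), 'grip_force': np.float64(0.0), 'opening': np.float64(1.005)}
scene plug_grip 0.8 [310. 241.] [527.  -4.  66.]
scene plug_grip 0.66 [320. 273.] [558.  84.  72.]
scene coupling_mouth 0.87 [324. 144.] [ 329. -280.   70.]
scene coupling_mouth 0.79 [248. 179.] [ 561. -187.  107.]
scene coupling_mouth 0.78 [479. 256.] [327. 218. 107.]
scene filler 0.97 [470. 305.] [382. 268.  63.]
scene filler 0.79 [254. 225.] [ 589. -111.   54.]
scene filler 0.74 [327. 169.] [ 351. -229.   38.]
scene rack 0.58 [344. 320.] [561. 165.  33.]
scene stub_head 0.62 [350. 295.] [542. 152.  70.]
scene spigot_head 0.94 [376. 317.] [531. 211.  66.]
scene cream_jar_mid 0.62 [230. 304.] [720.  74.  74.]
scene glass_jar_mid 0.64 [383. 240.] [394.  42.  44.]
top plug_grip 0.69 [285. 226.] [553.  72.  82.]
top plug_grip 0.67 [333. 246.] [517. -15.  81.]
top coupling_mouth 0.72 [194. 360.] [318. 225.  99.]
top coupling_mouth 0.62 [477. 355.] [ 321. -282.   51.]
top coupling_mouth 0.6 [424. 219.] [ 569. -183.   69.]
top filler 0.89 [205. 346.] [343. 205. 110.]
top filler 0.86 [417. 225.] [ 554. -162.  109.]
top filler 0.55 [466. 350.] [ 333. -256.   74.]
top rack 0.66 [250. 237.] [533. 136.  70.]
top stub_head 0.78 [248. 236.] [535. 140.  66.]
top stub_head 0.36 [253. 236.] [535. 131.  67.]
top spigot_head 0.52 [211. 243.] [522. 206.  70.]
top cream_jar_mid 0.55 [307. 147.] [697.  34.  85.]
top glass_jar_mid 0.82 [312. 319.] [380.  21.   5.]
```

View pics/scene1.png

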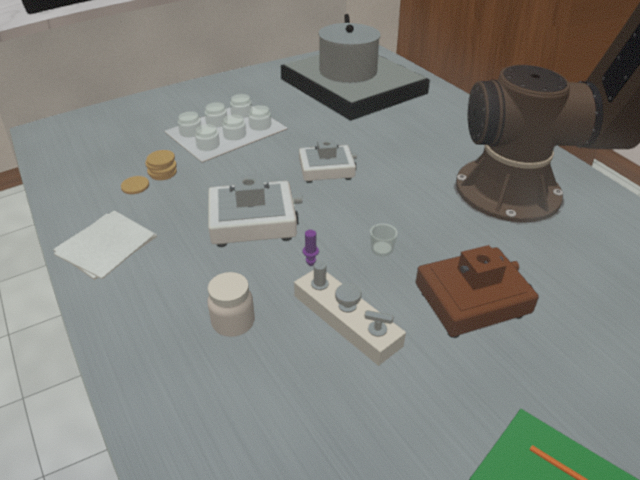

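View pics/top1.png

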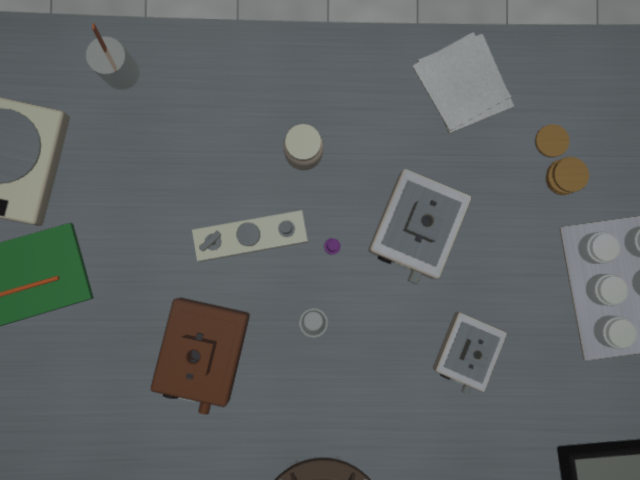

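The target is the steel plug at the rack's right end, at top (286,227) and scene (320,273). The purple look-alike stands next to it at top (333,246). The right filler is the large white one, with its coupling at top (427,220). The brown filler at (200,352) and the small white one at (471,351) are decoys.

```bash
cat >> h.py <<'E'
def to_tool(p,yaw):
    s=state(); d=np.array(p)-s["eef_pos"]; psi=s["tcp_rot"][2]; R=cv2.Rodrigues(np.array(s["tcp_rot"]))[0]
    x=np.array([np.cos(psi),np.sin(psi)]); y=np.array([np.sin(psi),-np.cos(psi)])
    return np.round([d[:2]@x,d[:2]@y,-d[2]],1), round(psi-yaw,3)
E
python3 - <<'E'
from h import *
for n in ["scene","top"]:
    c=imaging.read_camera(n); W=cloud(c)
    for t,z in [("plug_grip",62),("coupling_mouth",110),("spigot_head",70),("rack",0),("filler",0)]:
        for d in mark_of(n,t)[:3]: print(n,t,np.round(d["uv"]),np.round(at_z(c,d["uv"],z),1))
    # surfaces from depth
    m=(abs(W[...,2]-36)<5)&(abs(W[...,0]-540)<60)&(abs(W[...,1]-140)<130)
    q=W[m][:,:2].astype(np.float32); print("rack",cv2.minAreaRect(q))
    m=(abs(W[...,2]-110)<6)&(np.hypot(W[...,0]-565,W[...,1]+183)<50)
    print("coup",m.sum(),cv2.minAreaRect(W[m][:,:2].astype(np.float32)),np.median(W[m][:,2]))
    m=(abs(W[...,2]-82)<6)&(np.hypot(W[...,0]-553,W[...,1]-72)<25)
    print("plug",m.sum(),W[m].mean(0))
print(to_tool([553,72,180],1.80))
E
```

```text
scene plug_grip [321. 272.] [551.1  74.1  62. ]
scene plug_grip [308. 240.] [526.  -11.5  62. ]
scene coupling_mouth [481. 260.] [333.2 229.5 110. ]
scene coupling_mouth [248. 181.] [ 565.7 -178.1  110. ]
scene coupling_mouth [320. 277.] [584.5 126.8 110. ]
scene spigot_head [374. 315.] [533.7 209.2  70. ]
scene rack [345. 318.] [540.3 138.3   0. ]
scene filler [328. 172.] [ 325.8 -265.8    0. ]
scene filler [253. 225.] [ 562.4 -176.5    0. ]
scene filler [469. 303.] [328.9 223.7   0. ]
rack ((540.43310546875, 142.72482299804688), (64.24268341064453, 213.2724151611328), 10.346956253051758)
coup 472 ((565.3748779296875, -176.14048767089844), (62.63544464111328, 56.24162292480469), 67.33602142333984) 108.23680486171463
plug 112 [554.10066467  76.54507192  80.63775847]
top plug_grip [289. 226.] [553.6  65.1  62. ]
top plug_grip [333. 244.] [522.2 -15.8  62. ]
top coupling_mouth [477. 355.] [ 329.1 -263.9  110. ]
top coupling_mouth [425. 221.] [ 561.9 -176.7  110. ]
top coupling_mouth [195. 358.] [322.1 220.7 110. ]
top spigot_head [210. 244.] [519.2 207.9  70. ]
top spigot_head [417. 226.] [ 556.4 -169.9   70. ]
top rack [252. 237.] [537.4 139.9   0. ]
top filler [205. 344.] [331.6 225.    0. ]
top filler [465. 351.] [ 320.3 -275.5    0. ]
top filler [418. 228.] [ 557.6 -185.     0. ]
rack ((539.6173095703125, 141.3095703125), (60.32419967651367, 209.3939666748047), 10.808842658996582)
coup 904 ((563.3916015625, -180.21681213378906), (56.74320602416992, 56.38728332519531), 67.58868408203125) 109.16774847888206
plug 112 [552.39281065  72.67921027  80.95525953]
(array([-484.7, -349.3,   34.7]), np.float64(0.954))
```

Request:
{"op": "step_arm", "data": {
  "increments": [
    {"slide": [-0.04,-0.03,0],"roll": 0.1},
    {"slide": [-0.085,-0.06,0],"roll": 0.2},
    {"slide": [-0.13,-0.095,0],"roll": 0.3},
    {"slide": [-0.175,-0.125,0],"roll": 0.4},
    {"slide": [-0.22,-0.16,0],"roll": 0.5}
  ],
  "fingers": 1
}}

```text
t: 2.12
eef_pos: [380.4, 345.9, 214.8]
tcp_rot: [3.141, -0.0, 2.251]
ft_force: [0.1, 0.2, -0.1]
opening: 1.001
grip_force: 0.0
```

```bash
python3 -c "
from h import *
print(to_tool([553,72.5,200],1.757))"
```

```text
(array([-321.2,  -37.7,   14.8]), np.float64(0.494))
```

Request:
{"op": "step_arm", "data": {
  "increments": [
    {"slide": [-0.06,-0.01,0],"roll": 0.1},
    {"slide": [-0.12,-0.02,0.005],"roll": 0.2},
    {"slide": [-0.18,-0.025,0.01],"roll": 0.3},
    {"slide": [-0.24,-0.03,0.015],"roll": 0.4},
    {"slide": [-0.3,-0.037,0.015],"roll": 0.494}
  ]
}}

```text
t: 2.75
eef_pos: [541.0, 89.4, 199.5]
tcp_rot: [-3.142, -0.0, 1.756]
ft_force: [0.9, 0.9, 0.7]
opening: 1.0
grip_force: 0.0
```

```bash
python3 - <<'E'
from h import *
c=imaging.read_camera("wrist"); save(c,"w1.png"); W=cloud(c)
T=np.linalg.inv(c["camera_from_world"]); print(T[:3,3],-T[:3,2])
for d in mark_of("wrist","plug_grip")[:3]: print(d,at_z(c,d["uv"],62))
m=(abs(W[...,2]-82)<5)&(np.hypot(W[...,0]-553,W[...,1]-72)<25)
print("plug",m.sum(),W[m].mean(0),cv2.minEnclosingCircle(W[m][:,:2].astype(np.float32)))
print(state()["eef_pos"],to_tool([553,72.5,43],1.757))
E
```

```text
[528.48988025 160.63752338 369.67129939] [ 0.0475188  -0.25073589 -0.96688856]
{'uv': [276.4, 325.7], 'confidence': 0.93} [520.83423429 -11.22944403  62.        ]
{'uv': [331.4, 242.3], 'confidence': 0.79} [553.58271446  72.72808008  62.        ]
plug 596 [553.22855958  74.68685186  81.79621746] ((553.6070556640625, 74.1482925415039), 10.948709487915039)
[542.66756721  87.01720338 199.3624395 ] (array([-16.1,   7.5, 156.4]), np.float64(-0.004))
```

View pics/w1.png

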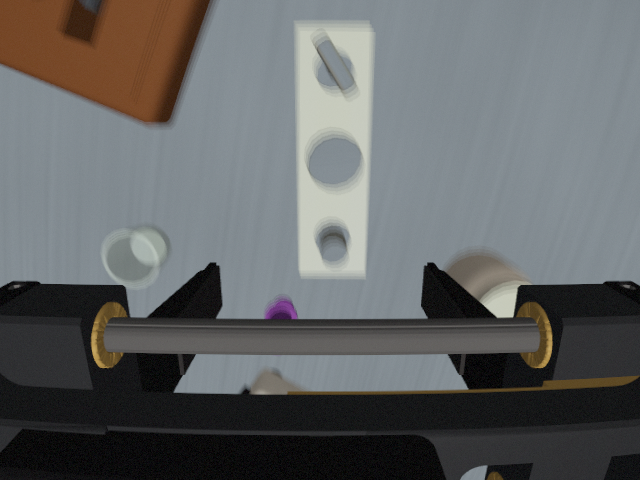

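The wrist view shows the steel grip at (332,243) between the fingers, with the purple one outside at (282,308). Next I settle and measure.

Request:
{"op": "step_arm", "data": {
  "increments": [
    {"slide": [-0.014,0.007,0.03]},
    {"slide": [-0.014,0.007,0.06]},
    {"slide": [-0.014,0.007,0.06]},
    {"slide": [-0.014,0.007,0.06]}
  ]
}}

```text
invalid input at $.increments[0]: expected keys slide, roll
```

```bash
python3 - <<'E'
from h import *
c=imaging.read_camera("wrist"); W=cloud(c)
for d in mark_of("wrist","plug_grip")[:3]: print(d,at_z(c,d["uv"],62))
m=(abs(W[...,2]-82)<5)&(np.hypot(W[...,0]-553,W[...,1]-72)<25)
print("plug",m.sum(),W[m].mean(0),cv2.minEnclosingCircle(W[m][:,:2].astype(np.float32)))
print(state()["eef_pos"],state()["ft_force"],to_tool([553.5,73.3,43],1.757))
E
```

```text
{'uv': [326.9, 239.1], 'confidence': 0.91} [551.18315793  72.25514248  62.        ]
{'uv': [273.9, 322.8], 'confidence': 0.86} [519.70036711 -11.1917116   62.        ]
plug 605 [553.24849589  74.61590872  81.79864561] ((553.4574584960938, 74.1269302368164), 10.874055862426758)
[540.25217824  90.41381888 199.38808136] [-0.87337074  0.37166007 -0.42512044] (array([-19.3,   9.8, 156.4]), np.float64(0.001))
```

Request:
{"op": "step_arm", "data": {
  "increments": [
    {"slide": [-0.019,0.0097,0.02],"roll": 0},
    {"slide": [-0.019,0.0097,0.06],"roll": 0},
    {"slide": [-0.019,0.0097,0.1],"roll": 0},
    {"slide": [-0.019,0.0097,0.13],"roll": 0},
    {"slide": [-0.019,0.0097,0.13],"roll": 0}
  ]
}}

```text
t: 3.58
eef_pos: [551.7, 75.7, 68.3]
tcp_rot: [-3.138, -0.001, 1.762]
ft_force: [-0.3, 0.5, 0.1]
opening: 1.005
grip_force: 0.0
```

```bash
python3 - <<'E'
from h import *
c=imaging.read_camera("wrist"); save(c,"w2.png"); W=cloud(c)
m=(abs(W[...,2]-82)<5)&(np.hypot(W[...,0]-553,W[...,1]-72)<25)
print("plug",m.sum(),W[m].mean(0) if m.sum() else 0)
print(state()["eef_pos"],state()["ft_force"],to_tool([553.3,73.6,43.5],1.757))
E
```

```text
plug 1683 [553.00443126  75.71795861  81.70565633]
[552.66979222  75.51412894  69.72933644] [ 0.1409271  -0.99783129  0.02963857] (array([-2. ,  0.3, 26.2]), np.float64(0.005))
```

View pics/w2.png

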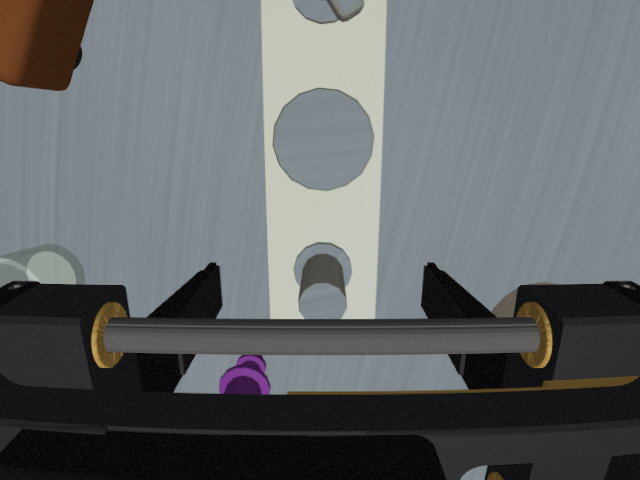

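Request:
{"op": "step_arm", "data": {
  "increments": [
    {"slide": [-0.0015,0.0005,0.015],"roll": 0},
    {"slide": [-0.0015,0.0005,0.026],"roll": 0},
    {"slide": [-0.0015,0.0005,0.026],"roll": 0},
    {"slide": [-0.0015,0.0005,0.026],"roll": 0}
  ]
}}

```text
t: 4.12
eef_pos: [554.1, 73.0, 43.8]
tcp_rot: [3.141, -0.0, 1.76]
ft_force: [1.0, -0.8, -0.6]
opening: 1.002
grip_force: 0.0
```

Request:
{"op": "step_arm", "data": {
  "increments": [
    {"slide": [0,0,0],"roll": 0},
    {"slide": [0,0,0],"roll": 0},
    {"slide": [0,0,0],"roll": 0},
    {"slide": [0,0,0],"roll": 0},
    {"slide": [0,0,0],"roll": 0}
  ],
  "fingers": 0
}}

```text
t: 4.75
eef_pos: [554.0, 73.0, 43.7]
tcp_rot: [3.141, -0.0, 1.76]
ft_force: [0.6, 0.4, -0.1]
opening: 0.532
grip_force: 0.0
```

Request:
{"op": "step_arm", "data": {
  "increments": [
    {"slide": [0,0,0],"roll": 0},
    {"slide": [0,0,0],"roll": 0},
    {"slide": [0,0,0],"roll": 0},
    {"slide": [0,0,0],"roll": 0}
  ]
}}

```text
t: 5.25
eef_pos: [553.9, 73.1, 43.6]
tcp_rot: [-3.141, -0.0, 1.76]
ft_force: [-0.1, -0.8, 0.2]
opening: 0.225
grip_force: 30.0
```

Request:
{"op": "step_arm", "data": {
  "increments": [
    {"slide": [0,0,-0.02],"roll": 0},
    {"slide": [0,0,-0.05],"roll": 0},
    {"slide": [0,0,-0.09],"roll": 0},
    {"slide": [0,0,-0.13],"roll": 0},
    {"slide": [0,0,-0.146],"roll": 0}
  ]
}}

```text
t: 5.88
eef_pos: [554.5, 73.1, 191.4]
tcp_rot: [3.139, 0.0, 1.76]
ft_force: [-0.7, -0.5, -2.1]
opening: 0.226
grip_force: 30.0
```

```bash
python3 - <<'E'
from h import *
s=state();print(s["eef_pos"],s["ft_force"],s["opening"],s["grip_force"],to_tool([564,-179,190],1.757))
E
```

```text
[554.4663939   73.06307739 191.41701925] [-0.66541876 -0.45123248 -2.13368134] 0.22638593842678004 29.99968707561493 (array([-249.4,  -38. ,    1.4]), np.float64(0.003))
```

Request:
{"op": "step_arm", "data": {
  "increments": [
    {"slide": [-0.06,-0.009,0],"roll": 0},
    {"slide": [-0.12,-0.018,0],"roll": 0},
    {"slide": [-0.18,-0.027,0],"roll": 0},
    {"slide": [-0.24,-0.037,0],"roll": 0},
    {"slide": [-0.3,-0.038,0],"roll": 0}
  ]
}}

```text
t: 6.5
eef_pos: [572.3, -230.7, 188.4]
tcp_rot: [-3.14, -0.001, 1.759]
ft_force: [0.6, -0.5, -1.1]
opening: 0.227
grip_force: 30.0
```

Request:
{"op": "step_arm", "data": {
  "increments": [
    {"slide": [0,0,0],"roll": 0},
    {"slide": [0,0,0],"roll": 0},
    {"slide": [0,0,0],"roll": 0}
  ]
}}

```text
t: 6.88
eef_pos: [572.9, -227.5, 189.2]
tcp_rot: [-3.141, -0.001, 1.761]
ft_force: [0.3, 0.3, -1.4]
opening: 0.226
grip_force: 30.0
```

```bash
python3 - <<'E'
from h import *
c=imaging.read_camera("wrist"); save(c,"w3.png"); W=cloud(c)
for t,z in [("coupling_mouth",110),("plug_flange",184),("plug_grip",210)]:
    for d in mark_of("wrist",t)[:3]: print(t,d,at_z(c,d["uv"],z))
m=(abs(W[...,2]-110)<5)&(np.hypot(W[...,0]-564,W[...,1]+179)<50)
print("coup",m.sum(),cv2.minAreaRect(W[m][:,:2].astype(np.float32)),np.median(W[m][:,2]))
print(state()["eef_pos"],state()["tcp_rot"])
E
```

```text
coupling_mouth {'uv': [4.9, 225.3], 'confidence': 0.92} [ 353.87977027 -259.25009246  110.        ]
coupling_mouth {'uv': [322.8, 165.0], 'confidence': 0.77} [ 565.27367138 -178.32979271  110.        ]
plug_flange {'uv': [323.0, 278.2], 'confidence': 0.66} [ 574.17439494 -224.83894292  184.        ]
plug_flange {'uv': [325.0, 161.4], 'confidence': 0.27} [ 564.42016514 -170.07252945  184.        ]
plug_grip {'uv': [320.9, 301.5], 'confidence': 0.67} [ 573.2337517  -225.10544578  210.        ]
coup 6904 ((564.4332275390625, -178.1464080810547), (56.08428192138672, 56.520748138427734), 67.45174407958984) 110.06237263352251
[ 573.17403602 -227.91801931  189.74992688] [3.14141465e+00 9.55268456e-06 1.76102123e+00]
```

View pics/w3.png

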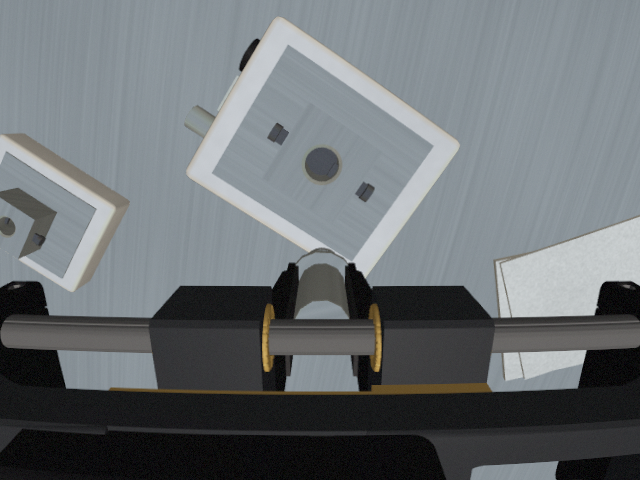

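The bore shows clear at (322,165), and the plug is held at (322,280). I'll compare the plug axis and the bore in the same picture.

```bash
python3 - <<'E'
from h import *
c=imaging.read_camera("wrist"); W=cloud(c); s=state(); tcp=s["eef_pos"]; psi=s["tcp_rot"][2]
x=np.array([np.cos(psi),np.sin(psi)]); y=np.array([np.sin(psi),-np.cos(psi)])
D=W[...,:2]-tcp[:2]; X=D@x; Y=D@y; Z=W[...,2]-tcp[2]
m=(Z>-8)&(Z<60)&(abs(X)<30)&(abs(Y)<20)
for lo in range(-8,44,4):
    k=m&(Z>=lo)&(Z<lo+4)
    if k.sum()>5: print(lo,k.sum(),np.round([X[k].min(),X[k].max(),Y[k].min(),Y[k].max()],1))
g=c["color"][130:200,285:360].mean(2).astype(np.uint8)
_,b=cv2.threshold(g,0,255,cv2.THRESH_BINARY_INV+cv2.THRESH_OTSU)
for q in cv2.findContours(b,cv2.RETR_EXTERNAL,cv2.CHAIN_APPROX_NONE)[0]:
    if len(q)>40:
        e=cv2.fitEllipse(q); p=at_z(c,[e[0][0]+285,e[0][1]+130],110); d=p[:2]-tcp[:2]; print(e,p,"tool",d@x,d@y)
mm=(abs(W[...,2]-110)<5)&(np.hypot(W[...,0]-564,W[...,1]+179)<50)
r=np.array(cv2.minAreaRect(W[mm][:,:2].astype(np.float32))[0])-tcp[:2]; print("block tool",r@x,r@y)
print(tcp,s["tcp_rot"])
E
```

```text
-8 256 [  3.6  16.8 -11.6  13.7]
-4 527 [  2.4  17.  -12.1  15.7]
0 231 [  2.1  13.1 -14.2  16.4]
4 215 [  2.1  13.  -14.2  16.1]
8 250 [  2.7  13.1 -16.1  18.6]
12 285 [  2.1  13.1 -17.   18.7]
16 342 [  1.5  13.1 -17.2  19.2]
20 338 [  3.2  13.  -17.8  19.9]
24 370 [  2.2  13.2 -18.5  19.9]
28 446 [  2.3  13.3 -18.2  19.9]
32 458 [  2.5  13.3 -17.8  19.9]
36 1132 [  2.8  13.1 -17.4  19.5]
40 225 [ -9.2  13.2 -17.   19. ]
((36.25409698486328, 33.22026824951172), (33.42887496948242, 33.59238052368164), 74.44548034667969) [ 564.44284458 -177.91964204  110.        ] tool 50.92364084232098 0.9215675730491828
block tool 50.785541330247916 0.93283389210659
[ 573.1518589  -228.10150682  189.76176746] [3.14137915e+00 3.23916388e-05 1.76072887e+00]
```

Request:
{"op": "step_arm", "data": {
  "increments": [
    {"slide": [0.03,0,0],"roll": 0},
    {"slide": [0.0495,0,0.005],"roll": 0},
    {"slide": [0.0495,0,0.02],"roll": 0},
    {"slide": [0.0495,0,0.033],"roll": 0},
    {"slide": [0.0495,0,0.033],"roll": 0}
  ]
}}

```text
t: 7.75
eef_pos: [563.3, -180.5, 155.0]
tcp_rot: [-3.14, -0.001, 1.759]
ft_force: [0.6, -0.1, -1.3]
opening: 0.23
grip_force: 30.0
```

```bash
python3 - <<'E'
from h import *
c=imaging.read_camera("scene"); a=c["color"][130:230,190:310]
d=imaging.read_camera("top"); b=d["color"][170:270,365:485]
cv2.imwrite("pics/fit1.png",cv2.resize(np.hstack([a,b]),None,fx=3.3,fy=3.3,interpolation=cv2.INTER_CUBIC)[...,::-1])
s=state();print(s["eef_pos"],s["ft_force"],s["moment"])
E
```

```text
[ 563.82750955 -180.67074441  156.32867464] [ 0.25381484 -0.02624392 -1.45294433] [-0.09726132  0.04605042 -0.01872871]
```

View pics/fit1.png

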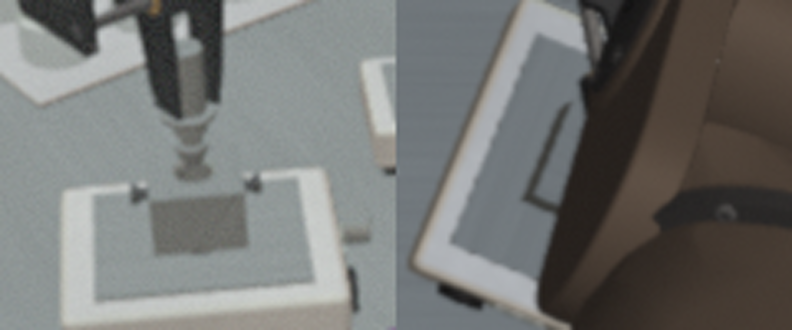

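The plug is upright, with its tip centred just above the mouth at crop (193,175). I'm going in slowly.

Request:
{"op": "step_arm", "data": {
  "increments": [
    {"slide": [0,0,0.003],"roll": 0},
    {"slide": [0,0,0.006],"roll": 0},
    {"slide": [0,0,0.009],"roll": 0},
    {"slide": [0,0,0.011],"roll": 0},
    {"slide": [0,0,0.013],"roll": 0}
  ]
}}

```text
t: 8.48
eef_pos: [563.7, -180.1, 143.5]
tcp_rot: [3.142, -0.0, 1.76]
ft_force: [-0.1, -0.4, -1.8]
opening: 0.227
grip_force: 30.0
```

Request:
{"op": "step_arm", "data": {
  "increments": [
    {"slide": [0,0,0.0015],"roll": 0},
    {"slide": [0,0,0.003],"roll": 0},
    {"slide": [0,0,0.0045],"roll": 0},
    {"slide": [0,0,0.006],"roll": 0}
  ]
}}

```text
t: 8.98
eef_pos: [563.7, -180.1, 137.5]
tcp_rot: [3.142, -0.0, 1.76]
ft_force: [-0.2, 0.8, -2.2]
opening: 0.227
grip_force: 30.0
```

Request:
{"op": "step_arm", "data": {
  "increments": [
    {"slide": [0,0,0.001],"roll": 0},
    {"slide": [0,0,0.002],"roll": 0},
    {"slide": [0,0,0.003],"roll": 0},
    {"slide": [0,0,0.004],"roll": 0}
  ]
}}

```text
t: 9.48
eef_pos: [563.7, -180.1, 133.6]
tcp_rot: [-3.141, -0.0, 1.76]
ft_force: [-1.8, 1.1, -0.2]
opening: 0.229
grip_force: 30.0
```

Request:
{"op": "step_arm", "data": {
  "increments": [
    {"slide": [0,0,0.001],"roll": 0},
    {"slide": [0,0,0.002],"roll": 0},
    {"slide": [0,0,0.003],"roll": 0}
  ]
}}

```text
t: 9.85
eef_pos: [563.8, -180.2, 130.8]
tcp_rot: [3.141, 0.0, 1.76]
ft_force: [-2.2, 1.4, 4.2]
opening: 0.229
grip_force: 30.0
```

Request:
{"op": "step_arm", "data": {
  "increments": [
    {"slide": [0.0004,-0.0003,0.001],"roll": 0},
    {"slide": [0.0004,-0.0003,0.002],"roll": 0}
  ]
}}

```text
t: 10.1
eef_pos: [563.7, -180.0, 128.9]
tcp_rot: [3.141, 0.001, 1.76]
ft_force: [0.5, 0.8, 5.2]
opening: 0.229
grip_force: 30.0
```

Request:
{"op": "step_arm", "data": {
  "increments": [
    {"slide": [0,0,0.0005],"roll": 0},
    {"slide": [0,0,0.001],"roll": 0}
  ]
}}

```text
t: 10.35
eef_pos: [563.6, -180.0, 127.9]
tcp_rot: [3.141, 0.001, 1.76]
ft_force: [-1.0, 0.2, 5.8]
opening: 0.227
grip_force: 30.0
```

Request:
{"op": "step_arm", "data": {
  "increments": [
    {"slide": [0,0,0.0005],"roll": 0},
    {"slide": [0,0,0.001],"roll": 0},
    {"slide": [0,0,0.0015],"roll": 0}
  ]
}}

```text
t: 10.72
eef_pos: [563.7, -180.0, 126.6]
tcp_rot: [3.141, 0.001, 1.76]
ft_force: [-1.4, -0.1, 7.8]
opening: 0.228
grip_force: 30.0
```

Request:
{"op": "step_arm", "data": {
  "increments": [
    {"slide": [0,0,0.0005],"roll": 0},
    {"slide": [0,0,0.001],"roll": 0}
  ]
}}

```text
t: 10.98
eef_pos: [563.7, -180.0, 125.7]
tcp_rot: [3.14, 0.001, 1.76]
ft_force: [-1.4, 1.4, 9.2]
opening: 0.227
grip_force: 30.0
```

Request:
{"op": "step_arm", "data": {
  "increments": [
    {"slide": [0,0,0.0005],"roll": 0},
    {"slide": [0,0,0.001],"roll": 0},
    {"slide": [0,0,0.0015],"roll": 0}
  ]
}}

```text
t: 11.35
eef_pos: [563.4, -179.9, 123.7]
tcp_rot: [3.141, 0.0, 1.76]
ft_force: [0.1, 0.9, -5.2]
opening: 0.225
grip_force: 30.0
```

Request:
{"op": "step_arm", "data": {
  "increments": [
    {"slide": [0,0,0.0005],"roll": 0},
    {"slide": [0,0,0.001],"roll": 0}
  ]
}}

```text
t: 11.6
eef_pos: [563.3, -179.9, 122.2]
tcp_rot: [-3.141, -0.0, 1.76]
ft_force: [-0.2, -0.8, -1.9]
opening: 0.231
grip_force: 30.0
```

Request:
{"op": "step_arm", "data": {
  "increments": [
    {"slide": [0,0,0.001],"roll": 0},
    {"slide": [0,0,0.002],"roll": 0},
    {"slide": [0,0,0.003],"roll": 0}
  ]
}}

```text
t: 11.98
eef_pos: [563.5, -179.8, 119.6]
tcp_rot: [3.141, 0.0, 1.76]
ft_force: [-0.0, 0.3, -1.4]
opening: 0.226
grip_force: 30.0
```

Request:
{"op": "step_arm", "data": {
  "increments": [
    {"slide": [0,0,0.0005],"roll": 0},
    {"slide": [0,0,0.001],"roll": 0}
  ]
}}

```text
t: 12.22
eef_pos: [563.3, -179.8, 118.4]
tcp_rot: [-3.141, -0.0, 1.76]
ft_force: [-0.5, 0.1, -2.3]
opening: 0.225
grip_force: 30.0
```

Request:
{"op": "step_arm", "data": {
  "increments": [
    {"slide": [0,0,0.0005],"roll": 0},
    {"slide": [0,0,0.001],"roll": 0},
    {"slide": [0,0,0.001],"roll": 0}
  ]
}}

```text
t: 12.6
eef_pos: [563.4, -179.8, 117.6]
tcp_rot: [3.142, -0.0, 1.76]
ft_force: [-0.0, -0.4, -1.9]
opening: 0.227
grip_force: 30.0
```

Request:
{"op": "step_arm", "data": {
  "increments": [
    {"slide": [0,0,0.0005],"roll": 0},
    {"slide": [0,0,0.001],"roll": 0},
    {"slide": [0,0,0.001],"roll": 0}
  ]
}}

```text
t: 12.98
eef_pos: [563.4, -179.8, 116.8]
tcp_rot: [3.141, 0.0, 1.76]
ft_force: [-1.1, -0.5, 1.4]
opening: 0.224
grip_force: 30.0
```

Request:
{"op": "step_arm", "data": {
  "increments": [
    {"slide": [0,0,0.0006],"roll": 0},
    {"slide": [0,0,0.0006],"roll": 0},
    {"slide": [0,0,0.0006],"roll": 0}
  ]
}}

```text
t: 13.35
eef_pos: [563.4, -179.8, 116.2]
tcp_rot: [3.141, 0.0, 1.76]
ft_force: [-2.2, 1.1, 5.2]
opening: 0.227
grip_force: 30.0
```

Request:
{"op": "step_arm", "data": {
  "increments": [
    {"slide": [0,0,-0.001],"roll": 0},
    {"slide": [0,0,-0.002],"roll": 0},
    {"slide": [0,0,-0.003],"roll": 0},
    {"slide": [0,0,-0.0035],"roll": 0},
    {"slide": [0,0,-0.0035],"roll": 0}
  ]
}}

```text
t: 13.98
eef_pos: [563.4, -179.8, 119.4]
tcp_rot: [-3.142, -0.0, 1.76]
ft_force: [0.4, 0.6, -2.2]
opening: 0.23
grip_force: 30.0
```

Request:
{"op": "step_arm", "data": {
  "increments": [
    {"slide": [0,0,-0.0005],"roll": 0},
    {"slide": [0,0,-0.001],"roll": 0},
    {"slide": [0,0,-0.001],"roll": 0}
  ]
}}

```text
t: 14.35
eef_pos: [563.4, -179.8, 120.6]
tcp_rot: [3.141, -0.0, 1.76]
ft_force: [-0.0, 0.1, -1.3]
opening: 0.224
grip_force: 30.0
```

Request:
{"op": "step_arm", "data": {
  "increments": [
    {"slide": [0,0,-0.0005],"roll": 0},
    {"slide": [0,0,-0.001],"roll": 0},
    {"slide": [0,0,-0.001],"roll": 0}
  ]
}}

```text
t: 14.72
eef_pos: [563.3, -179.7, 121.3]
tcp_rot: [-3.141, -0.0, 1.76]
ft_force: [1.2, -0.7, -4.4]
opening: 0.228
grip_force: 30.0
```

Request:
{"op": "step_arm", "data": {
  "increments": [
    {"slide": [0,0,-0.0005],"roll": 0},
    {"slide": [0,0,-0.001],"roll": 0},
    {"slide": [0,0,-0.001],"roll": 0}
  ]
}}

```text
t: 15.1
eef_pos: [563.3, -179.8, 122.2]
tcp_rot: [-3.141, -0.0, 1.76]
ft_force: [1.1, -0.1, -8.6]
opening: 0.228
grip_force: 30.0
```

Pull is about 7 N now. I'm raising it 0.6 mm more, to about 10 N, and holding.

Request:
{"op": "step_arm", "data": {
  "increments": [
    {"slide": [0,0,-0.0006],"roll": 0},
    {"slide": [0,0,-0.0006],"roll": 0},
    {"slide": [0,0,-0.0006],"roll": 0},
    {"slide": [0,0,-0.0006],"roll": 0},
    {"slide": [0,0,-0.0006],"roll": 0}
  ]
}}

```text
t: 15.72
eef_pos: [563.3, -179.8, 123.0]
tcp_rot: [-3.141, -0.0, 1.76]
ft_force: [2.0, -0.2, -12.6]
opening: 0.23
grip_force: 30.0
```

Request:
{"op": "step_arm", "data": {
  "increments": [
    {"slide": [0,0,0],"roll": 0},
    {"slide": [0,0,0],"roll": 0},
    {"slide": [0,0,0],"roll": 0},
    {"slide": [0,0,0],"roll": 0},
    {"slide": [0,0,0],"roll": 0}
  ]
}}

```text
t: 16.35
eef_pos: [563.3, -179.8, 123.1]
tcp_rot: [-3.142, -0.0, 1.76]
ft_force: [1.6, 0.4, -12.4]
opening: 0.229
grip_force: 30.0
```

Request:
{"op": "step_arm", "data": {
  "increments": [
    {"slide": [0,0,0],"roll": 0},
    {"slide": [0,0,0],"roll": 0},
    {"slide": [0,0,0],"roll": 0},
    {"slide": [0,0,0],"roll": 0}
  ]
}}

```text
t: 16.85
eef_pos: [563.3, -179.8, 123.1]
tcp_rot: [-3.142, -0.0, 1.76]
ft_force: [1.1, -0.8, -12.1]
opening: 0.224
grip_force: 30.0
```

Request:
{"op": "step_arm", "data": {
  "increments": [
    {"slide": [0,0,0.002],"roll": 0},
    {"slide": [0,0,0.004],"roll": 0},
    {"slide": [0,0,0.0055],"roll": 0},
    {"slide": [0,0,0.0064],"roll": 0},
    {"slide": [0,0,0.0064],"roll": 0}
  ]
}}

```text
t: 17.48
eef_pos: [563.7, -179.9, 117.1]
tcp_rot: [3.141, 0.0, 1.76]
ft_force: [0.5, 0.8, 0.7]
opening: 0.227
grip_force: 30.0
```

Request:
{"op": "step_arm", "data": {
  "increments": [
    {"slide": [0,0,0],"roll": 0},
    {"slide": [0,0,0],"roll": 0},
    {"slide": [0,0,0],"roll": 0},
    {"slide": [0,0,0],"roll": 0},
    {"slide": [0,0,0],"roll": 0}
  ],
  "fingers": 0.7
}}

```text
t: 18.1
eef_pos: [563.4, -179.8, 116.7]
tcp_rot: [3.141, -0.0, 1.76]
ft_force: [-0.9, 0.1, 0.7]
opening: 0.675
grip_force: 0.0
```

Request:
{"op": "step_arm", "data": {
  "increments": [
    {"slide": [0,0,0],"roll": 0},
    {"slide": [0,0,0],"roll": 0},
    {"slide": [0,0,-0.02],"roll": 0},
    {"slide": [0,0,-0.05],"roll": 0},
    {"slide": [0,0,-0.08],"roll": 0}
  ]
}}

```text
t: 18.73
eef_pos: [563.3, -179.8, 197.5]
tcp_rot: [-3.141, -0.0, 1.76]
ft_force: [0.1, -1.3, 0.6]
opening: 0.698
grip_force: 0.0
```

Request:
{"op": "step_arm", "data": {
  "increments": [
    {"slide": [-0.05,0,0],"roll": 0},
    {"slide": [-0.05,0,0],"roll": 0},
    {"slide": [-0.05,0,0],"roll": 0}
  ]
}}

```text
t: 19.1
eef_pos: [572.4, -228.7, 196.4]
tcp_rot: [-3.141, -0.001, 1.759]
ft_force: [0.7, 0.2, -0.4]
opening: 0.698
grip_force: 0.0
```

```bash
python3 - <<'E'
from h import *
c=imaging.read_camera("wrist"); save(c,"w4.png"); W=cloud(c)
m=(abs(W[...,2]-155)<8)&(np.hypot(W[...,0]-564,W[...,1]+179)<30)
print("top",m.sum(),W[m].mean(0),np.median(W[m][:,2]))
m=(abs(W[...,2]-110)<2.5)&(np.hypot(W[...,0]-564,W[...,1]+179)<45); print("face",np.median(W[m][:,2]))
print(state()["ft_force"],state()["t"])
E
```

```text
top 1236 [ 564.47417195 -178.7500963   155.57740362] 155.63808032434994
face 109.76060695876708
[-0.4216051   0.98574692 -0.18926881] 19.15
```

View pics/w4.png

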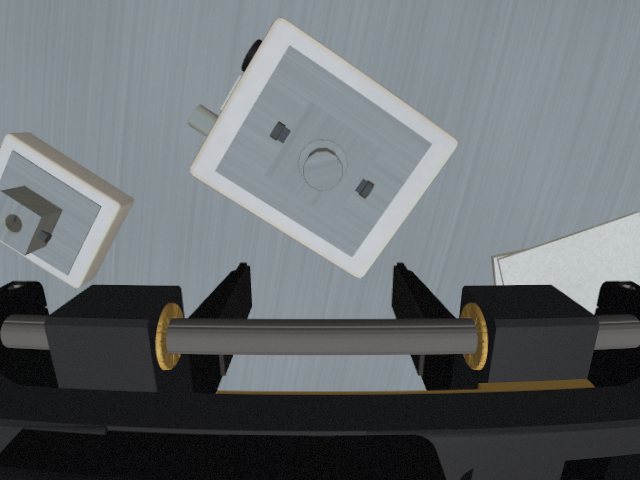

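The plug stands home at (323,167). Its top is 46 mm above the face (42 + 4, as expected), and the gripper is clear.

```bash
python3 -c "
from cell import env
print(env.job_done())"
```

```text
the job is handed in; nothing more can be done
None
```

The steel plug is latched fully home in the large white filler's coupling, it held a pull of about 10 N for just over a second, and it has been released; the job is handed in, with no verdict returned.

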